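# Close the pumps of the glass soap dispensers and reject the stiff one

## Robot

A 6-joint arm with a two-finger parallel gripper is mounted at the origin on the work surface. World frame = base frame: x ahead of the robot, y to its left, z up, the work surface at z = 0. Lengths are in m, angles in degrees, forces in N, time in s.
With the tool pointing down it reaches from about 0.35 to 0.875 m from the base axis. Payload 4.2 kg.
Tool frame: the origin (TCP) lies where the fingers leave the gripper's body, on its centre line; the fingertips stand 70 mm ahead of it and the grasp point (between the pads) lies 51 mm ahead of it; z points along the fingers, y is the direction in which the jaws open and shut (so a half turn about z gives the same grasp; the last joint's range is limited). The gripper opens to 87 mm and grips with 3 to 60 N. Pads are 19 mm wide; open, the fingers measure 117 mm over their backs; the gripper's body (75 mm by 190 mm) begins 51 mm behind the grasp point.
Start: joints at [-49.756, 22.042, 0.453, 0, -68.411, -14.817], TCP at [0.268, -0.564, 0.292] pointing down, gripper open.
Joint ranges: [-179.83, 179.83], [-69.29, 118.12], [-61.27, 80.66], [-181.25, 117.63], [-171.15, -9.14], [-177.46, 177.46]. Speed limits (degrees/s): [159.86, 159.86, 180, 180, 180, 180].

## Interface

Orientations are given as a 3x3 rotation matrix whose columns are the frame's x, y, z axes.
In Python, from station import sense, capture, camera_model, finish_job gives the robot as it stands.
- The arm moves only by the shell command python3 -m inch 'ROWS'. ROWS is JSON, a list of rows, each an object with "hand": the closure, from 0 (fully open) to 1 (shut); "slide": the shift along the world's x, y, z in cm, a list of three; "yaw": the turn about the world's z in rad. A call has 1 to 10 rows; each row is the pose to reach, as a shift and turn from the pose commanded when the call began; what a row does not reach only later rows make up. A row lasts 1/8 s, in which the tool goes at most 62.5 mm and 10.7 degrees, less where a joint would pass 70% of its speed; a pose out of reach is approached as far as the arm can. A call with a gripper value outside its range is refused whole. The fingers move at their own pace and stop on an object; the grip force is fixed at half the most. Time passes only in rows, so rows that repeat a pose let the fingers close. It gives the time, the measured TCP pose, the force and the opening at its end, in the units of the state.
- sense(): the state, without advancing time (a new reading comes with each control period).
- capture(name): name is "scene" or "side" or "wrist"; returns the picture (384x512x3 uint8, blue, green, red); there is no depth.
- camera_model(name): a dict with "mtx" (3x3 intrinsics, pixels), "xyz" and "orientation" of the camera in the world; the wrist camera has in their place "tool_from_camera" (4x4, takes a point from camera to tool coordinates, whose origin is the TCP and whose axes are the flange's). Camera axes: x right, y up, looking along -z (the intrinsics and any distortion apply to the point x, -y, -z); pixel columns grow to the right and rows downward; lengths in m; the calibration is good to about 2 mm. The wrist camera is an equidistant fisheye: a pixel r from the principal point sees the ray r / f radians off the axis. A picture is of the moment at which its call begins: read the wrist's pose just before it. camera_model takes no time and is no camera call.
- finish_job(): hands the job in, once; it reports no verdict.
The state is a dict: "time_s": time; "joints": joint angles; "joint_velocities": joint speeds; "effort": joint torques, N m; "tcp_pos": TCP position; "ee_rot": TCP orientation; "wrist_force": force on the tool from outside, world axes, zero at the start; "moment": the same for the moment, N m; "gripper_width": opening from 0.0 (shut) to 1.0 (fully open).
Only numpy, scipy, OpenCV 4.12 (cv2) and the standard library are available. Lean on these libraries where they do the work, as an engineer would, in place of code of your own. Each camera call takes 0.05 s, during which the arm holds its last target. There are 200 camera calls.

## Task

The three glass soap dispensers are to be packed with their pumps down: press each pump head gently down through its stroke, and the two sound ones slide easily until fully home and stay down; leave these two standing where they are. The third stiffens part-way: press it until you feel the resistance climb, then stop at once without forcing it, lift that dispenser by its brass collar and set it down softly, upright, in the red reject tray. Leave the other wares on the table alone.

Things in the scene. Friction and masses are not known exactly. Their poses are not given: they have to be found in the camera images.
- collar_a (a point): Centre of the brass collar (40 mm across, 24 mm tall) of the pale blue soap dispenser: loose glass cylinder 64 mm across, 78 mm tall, shoulder to 90 mm, collar to 114 mm (this point: 102 mm above the underside), pump above. About 0.4 kg. Lift by the collar from above. z up along the pump; spout towards -x, so grip along y.
- head_a: White pump head (pale blue), 28 mm across, 12 thick, spout 44 mm out to -x. Origin: top centre, 46-50 mm over collar centre at the start, 29 when home. Slides on the collar axis, stays put; press with shut fingers. Sound: even 3-5 N, then a springy end stop (2.5 N/mm) at home. One of the three (varies): already at 41 mm resistance climbs 2.5 N/mm, springs back a few mm if let go. Damaged above 18 N.
- collar_b (a point): Centre of the brass collar (40 mm across, 24 mm tall) of the pink soap dispenser: loose glass cylinder 64 mm across, 78 mm tall, shoulder to 90 mm, collar to 114 mm (this point: 102 mm above the underside), pump above. About 0.4 kg. Lift by the collar from above. z up along the pump; spout towards -x, so grip along y.
- head_b: White pump head (pink), 28 mm across, 12 thick, spout 44 mm out to -x. Origin: top centre, 46-50 mm over collar centre at the start, 29 when home. Slides on the collar axis, stays put; press with shut fingers. Sound: even 3-5 N, then a springy end stop (2.5 N/mm) at home. One of the three (varies): already at 41 mm resistance climbs 2.5 N/mm, springs back a few mm if let go. Damaged above 18 N.
- collar_c (a point): Centre of the brass collar (40 mm across, 24 mm tall) of the black soap dispenser: loose glass cylinder 64 mm across, 78 mm tall, shoulder to 90 mm, collar to 114 mm (this point: 102 mm above the underside), pump above. About 0.4 kg. Lift by the collar from above. z up along the pump; spout towards -x, so grip along y.
- head_c: White pump head (black), 28 mm across, 12 thick, spout 44 mm out to -x. Origin: top centre, 46-50 mm over collar centre at the start, 29 when home. Slides on the collar axis, stays put; press with shut fingers. Sound: even 3-5 N, then a springy end stop (2.5 N/mm) at home. One of the three (varies): already at 41 mm resistance climbs 2.5 N/mm, springs back a few mm if let go. Damaged above 18 N.
- tray: Red open reject tray, fixed to the table, outside 130 x 130 x 36 mm, walls and floor 5 mm. Origin: centre of its underside; z up, x and y along its sides.
- cup_pink: Bystander: pink glass cup, 72 mm across, 85 mm tall. Origin: centre of its underside.
- cup_black: Bystander: black glass cup, 72 mm across, 85 mm tall. Origin: centre of its underside.
- cup_blue: Bystander: dark blue glass cup, 68 mm across, 80 mm tall. Origin: centre of its underside.
- pumpkin: Bystander: orange-red glass pumpkin ornament, 72 mm across, 68 mm tall. Origin: centre of its underside.
- tape: Bystander: roll of brown packing tape lying flat, 90 mm across, 45 mm tall. Origin: centre of its underside.
- carton: Bystander: small closed cardboard carton, 90 x 90 x 70 mm. Origin: centre of its underside.
There are look-alikes about, which are no part of the job. What is shaped like the part that bears collar_b but green or purple is not meant.

How it is judged:
By the outcome, as a careful person would: the job done as asked, in the order asked, and still so for the second after the job is handed in, with the robot touching nothing.
It also fails if it takes over 70 s, if anything falls off the work surface, if the arm or the gripper's body presses on something with over 40 N, if the wrist force passes 120 N, or if a joint passes its speed limit or range.

## Working session

There is one attempt and no reset: what is moved stays moved. The work goes in short steps, Python scripts to look and compute and a shell command to move; the robot and the scene stay as the last step left them, time stands still between calls to the robot, and variables do not carry over. Pictures are saved under pics/ and viewed, about 8 in all and at most 12, crops included, and the job is handed in when it is done.

```bash
mkdir -p pics
python3 - <<'E'
from station import *
import cv2
for n in("scene","side"):
    m=camera_model(n); print(n,m)
    cv2.imwrite(f"pics/{n}0.png",cv2.resize(capture(n),(800,600),interpolation=cv2.INTER_CUBIC))
print(camera_model("wrist")); print(sense())
E
```

```text
scene {'mtx': array([[394.67028543,   0.        , 254.44487531],
       [  0.        , 394.67028543, 198.99581982],
       [  0.        ,   0.        ,   1.        ]]), 'xyz': array([ 1.02937323, -0.71723853,  0.86707409]), 'orientation': array([[ 0.83652841, -0.35050614,  0.42114804],
       [ 0.54750834,  0.5646384 , -0.61759055],
       [-0.02132708,  0.74721411,  0.6642411 ]])}
side {'mtx': array([[448.98708921,   0.        , 256.27017638],
       [  0.        , 448.98708921, 189.24847936],
       [  0.        ,   0.        ,   1.        ]]), 'xyz': array([0.04897483, 0.82920176, 0.9798581 ]), 'orientation': array([[-0.84895261,  0.3412105 , -0.40355279],
       [-0.5282273 , -0.5709746 ,  0.62846156],
       [-0.01598071,  0.74670168,  0.66496708]])}
{'mtx': array([[297.31863964,   0.        , 255.14022249],
       [  0.        , 297.31863964, 187.19965489],
       [  0.        ,   0.        ,   1.        ]]), 'tool_from_camera': array([[-7.06328019e-04,  9.52423698e-01,  3.04776311e-01,
         8.40640573e-02],
       [ 9.99999562e-01,  4.85692926e-04,  7.99741476e-04,
       
[... 285 characters left out ...]
4e-02,
       -6.84121159e+01, -1.48160188e+01]), 'joint_velocities': array([-0.06936458, -0.09110941,  0.25592356,  0.12779245, -0.01009002,
       -0.04142738]), 'effort': array([-5.47794698e-04, -3.91689920e+01,  1.87935072e+01,  4.23188031e+00,
        1.34735802e-02, -8.90347269e-05]), 'tcp_pos': array([ 0.26819682, -0.56408277,  0.29126027]), 'ee_rot': array([[-9.03198761e-01, -4.29221505e-01, -9.47145805e-04],
       [-4.29222538e-01,  9.03197065e-01,  1.75332149e-03],
       [ 1.02896021e-04,  1.99013413e-03, -9.99998014e-01]]), 'wrist_force': array([-0.53917861,  0.12420928,  0.56806175]), 'moment': array([-0.06092749,  0.03373205,  0.00647581]), 'gripper_width': 1.0011861891491414}
```

View pics/scene0.png

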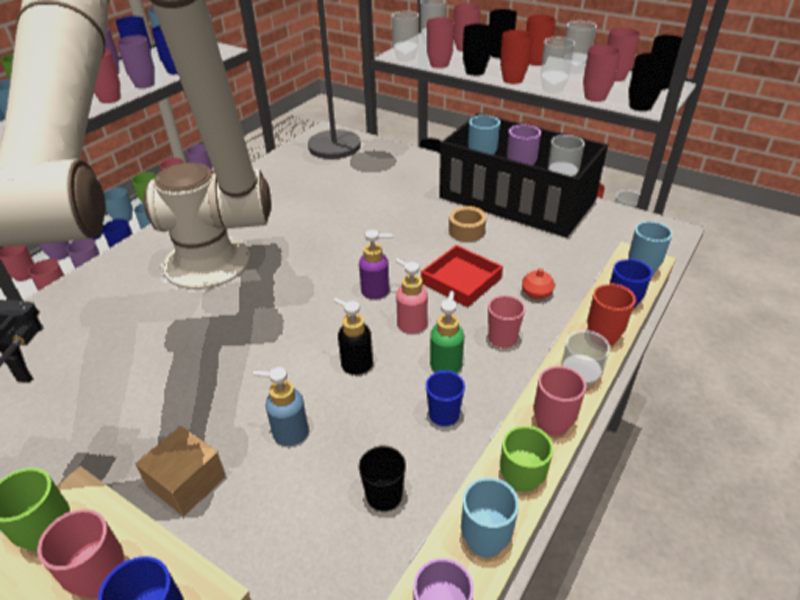

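View pics/side0.png

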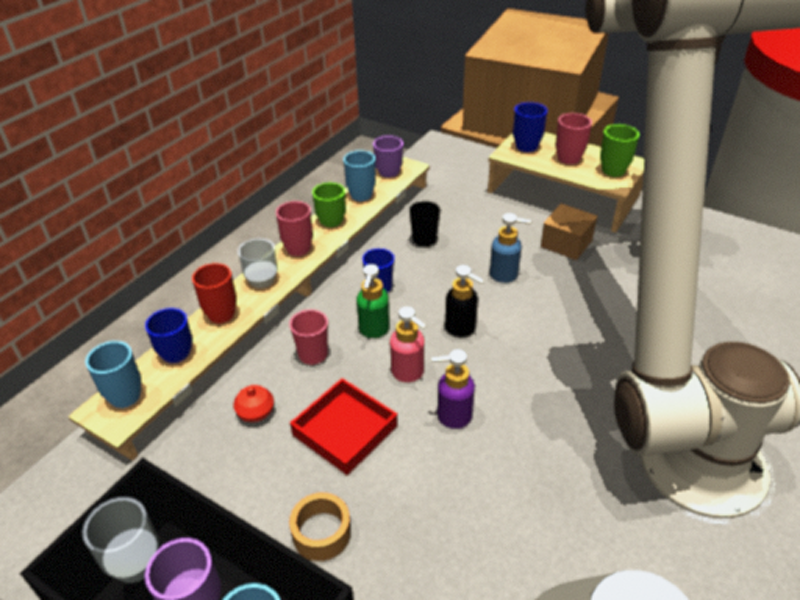

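Scene view (800x600): pale blue dispenser (285,405), black (354,335), pink (411,297); look-alikes: purple (373,265), green (447,335). Tray is at (462,275). Next come enlarged crops of the three that fit by colour.

Run:
```python
from station import *
import cv2,numpy as np
C={"scene":[(283,400),(353,332),(411,294)],"side":[(507,245),(462,298),(407,342)]}
rows=[]
for n in C:
    im=capture(n); r=[]
    for (u,v) in C[n]:
        x0=int(u/1.5625)-26; y0=int(v/1.5625)-30
        c=cv2.resize(im[y0:y0+60,x0:x0+52],None,fx=5,fy=5,interpolation=cv2.INTER_CUBIC)
        for k in range(0,52,10): cv2.putText(c,str(x0+k),(k*5,8),0,.3,(0,0,255)); cv2.line(c,(k*5,8),(k*5,14),(0,0,255))
        for k in range(0,60,10): cv2.putText(c,str(y0+k),(0,k*5+4),0,.3,(0,0,255)); cv2.line(c,(20,k*5),(26,k*5),(0,0,255))
        print(n,x0,y0); r.append(c)
    rows.append(np.hstack(r))
cv2.imwrite("pics/crops.png",np.vstack(rows))
```

```text
scene 155 226
scene 199 182
scene 237 158
side 298 126
side 269 160
side 234 188
```

View pics/crops.png

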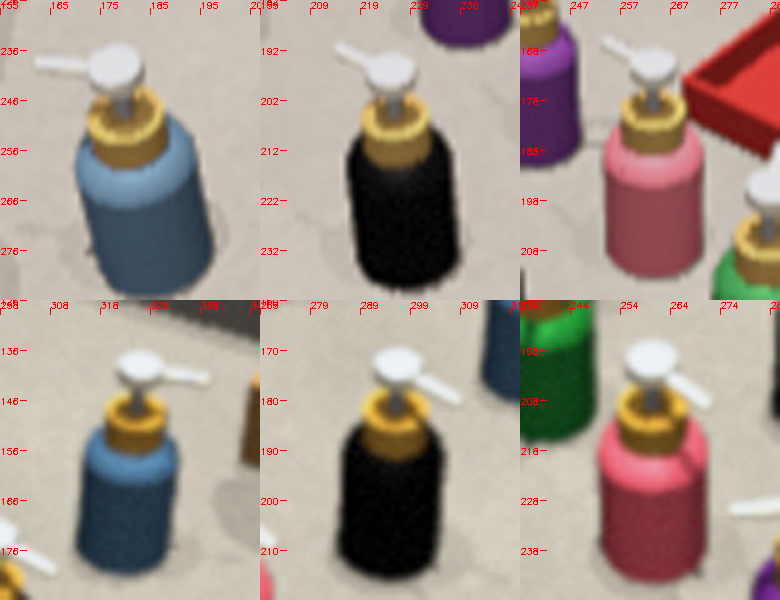

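```bash
cat > h.py <<'E'
from station import *
import numpy as np
def ray(n,p):
    m=camera_model(n); k=m["mtx"]
    d=m["orientation"]@np.array([(p[0]-k[0,2])/k[0,0],-(p[1]-k[1,2])/k[1,1],-1])
    return m["xyz"],d/np.linalg.norm(d)
def tri(*obs):
    A=0;b=0;R=[]
    for n,p in obs:
        o,d=ray(n,p);P=np.eye(3)-np.outer(d,d);A=A+P;b=b+P@o;R.append((o,P))
    x=np.linalg.solve(A,b);return x,[np.linalg.norm(P@(x-o)) for o,P in R]
def plane(n,p,z):
    o,d=ray(n,p);return o+d*(z-o[2])/d[2]
E
python3 - <<'E'
from h import *
np.set_printoptions(precision=4,suppress=True)
D={"blue":[((178,239),(325.8,139.2)),((180.4,252),(325.2,151)),((162.6,238.4),(339.4,141.6))],
"black":[((225,196.4),(296.4,172.8)),((226.4,208.4),(296,184.6)),((214.4,191.2),(309,180))],
"pink":[((263.4,171),(260.4,200)),((263.6,182.4),(260.4,212)),((254,166),(271.6,208.6))]}
for k,v in D.items():
    q=[]
    for nm,(a,b) in zip(("head","collar","tip"),v):
        x,e=tri(("scene",a),("side",b));q.append(x);print(k,nm,x,np.round(e,4))
    for i,z in((0,.144),(1,.102)): print("   planes",i,plane("scene",v[i][0],z),plane("side",v[i][1],z))
    t=q[2]-q[0];print("   spout yaw from -x",np.degrees(np.arctan2(-t[1],-t[0])),np.linalg.norm(t[:2]))
for n,c in(("scene",[(421,270),(460,246),(503,267),(462,291)]),("side",[(292,424),(343,381),(397,418),(346,458)])):
    w=np.array([plane(n,(u/1.5625,v/1.5625),.036) for u,v in c]);print(n,w.mean(0),(w[0]+w[2])/2,(w[1]+w[3])/2);print(w)
E
```

```text
blue head [ 0.492  -0.2731  0.1469] [0.0013 0.0013]
blue collar [ 0.4912 -0.2748  0.0992] [0.0021 0.0021]
blue tip [ 0.4528 -0.2891  0.1416] [0.0023 0.0023]
   planes 0 [ 0.4912 -0.2708  0.144 ] [ 0.4927 -0.2781  0.144 ]
   planes 1 [ 0.4952 -0.2756  0.102 ] [ 0.4885 -0.2731  0.102 ]
   spout yaw from -x 22.28360900632919 0.042378310492739726
black head [ 0.4945 -0.0803  0.1447] [0.0013 0.0013]
black collar [ 0.4945 -0.0802  0.0991] [0.0021 0.0021]
black tip [ 0.4513 -0.0744  0.1402] [0.0022 0.0022]
   planes 0 [ 0.4952 -0.0791  0.144 ] [ 0.4939 -0.0819  0.144 ]
   planes 1 [ 0.4985 -0.0818  0.102 ] [ 0.4914 -0.0786  0.102 ]
   spout yaw from -x -7.751691053225163 0.04366754818811251
pink head [0.524  0.0727 0.1451] [0.0016 0.0016]
pink collar [0.5238 0.0738 0.1003] [0.0015 0.0015]
pink tip [0.4832 0.0829 0.1413] [0.002 0.002]
   planes 0 [0.5246 0.0748 0.144 ] [0.5233 0.0709 0.144 ]
   planes 1 [0.5262 0.0729 0.102 ] [0.5216 0.0744 0.102 ]
   spout yaw from -x -13.94406707785985 0.042100398328667625
scene [0.544 0.248 0.036] [0.5459 0.2471 0.036 ] [0.5422 0.249  0.036 ]
[[0.4722 0.1954 0.036 ]
 [0.5014 0.3185 0.036 ]
 [0.6196 0.2988 0.036 ]
 [0.5829 0.1795 0.036 ]]
side [0.5369 0.2526 0.036 ] [0.5346 0.2555 0.036 ] [0.5392 0.2496 0.036 ]
[[0.6069 0.3066 0.036 ]
 [0.5889 0.1839 0.036 ]
 [0.4624 0.2043 0.036 ]
 [0.4896 0.3153 0.036 ]]
```

Triangulation is consistent: residuals are about 2 mm, collar heights come out near 0.10, head tops at 0.145–0.147, spouts at 42–44 mm and the tray at 130 mm. By pump-head colour and body, these are the pale blue, black and pink ones; the green and purple look-alikes are excluded. I'm moving to hover above the blue head.

```bash
python3 -m inch '[{"hand":1,"slide":[22.3,29.0,0],"yaw":0},{"hand":1,"slide":[22.3,29.0,0],"yaw":0},{"hand":1,"slide":[22.3,29.0,0],"yaw":0},{"hand":1,"slide":[22.3,29.0,0],"yaw":0},{"hand":1,"slide":[22.3,29.0,0],"yaw":0},{"hand":1,"slide":[22.3,29.0,-4.1],"yaw":0},{"hand":1,"slide":[22.3,29.0,-4.1],"yaw":0},{"hand":1,"slide":[22.3,29.0,-4.1],"yaw":0},{"hand":1,"slide":[22.3,29.0,-4.1],"yaw":0}]'
python3 - <<'E'
from h import *
import cv2
s=sense();print(s["tcp_pos"],s["wrist_force"],s["ee_rot"][:,1],s["ee_rot"][:,2])
for n,c in(("wrist",None),("scene",(178,235)),("side",(326,135))):
    im=capture(n)
    if c: im=im[c[1]-45:c[1]+45,c[0]-40:c[0]+40]; im=cv2.resize(im,(320,360),interpolation=cv2.INTER_CUBIC)
    cv2.imwrite(f"pics/b_{n}.png",im)
E
python3 -c "
import cv2,numpy as np
w=cv2.imread('pics/b_wrist.png');a=np.hstack([cv2.imread('pics/b_scene.png'),cv2.imread('pics/b_side.png')])
w=cv2.resize(w,(480,360));cv2.imwrite('pics/b_all.png',np.hstack([w,cv2.resize(a,(320,180)).repeat(1,0) if 0 else np.vstack([cv2.resize(a,(320,180)),np.zeros((180,320,3),np.uint8)])]))"
```

```text
time_s: 1.32
tcp_pos: [0.4912, -0.2755, 0.2522]
ee_rot: [[-0.904, -0.428, 0.002], [-0.428, 0.904, -0.001], [-0.001, -0.001, -1.0]]
wrist_force: [-0.3, -0.1, 0.3]
gripper_width: 0.064
[ 0.49119541 -0.27549594  0.25223472] [-0.28859114 -0.06890686  0.29395653] [-0.42814599  0.90370856 -0.00135676] [ 1.56902533e-03 -7.57969289e-04 -9.99998482e-01]
```

View pics/b_wrist.png

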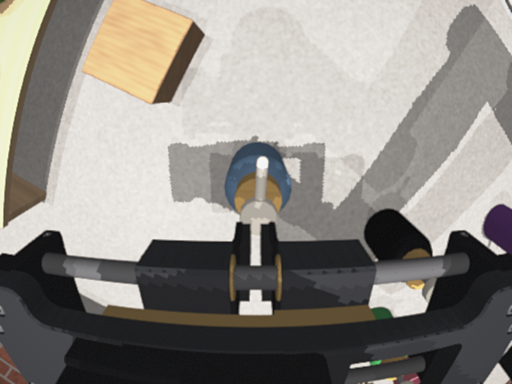

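The blue pump head is at about (259,212) with its spout running straight up to (262,162). It sits roughly 2–3 mm to tool +y of the fingers (column 256), so I'm making a small correction and descending to contact.

```bash
python3 -m inch '[{"hand":1,"slide":[-0.05,0.15,-1.2],"yaw":0},{"hand":1,"slide":[-0.05,0.15,-2.4],"yaw":0},{"hand":1,"slide":[-0.05,0.15,-2.7],"yaw":0},{"hand":1,"slide":[-0.05,0.15,-2.9],"yaw":0},{"hand":1,"slide":[-0.05,0.15,-3.1],"yaw":0},{"hand":1,"slide":[-0.05,0.15,-3.3],"yaw":0},{"hand":1,"slide":[-0.05,0.15,-3.4],"yaw":0},{"hand":1,"slide":[-0.05,0.15,-3.5],"yaw":0}]'
```

```text
time_s: 2.48
tcp_pos: [0.4911, -0.273, 0.2167]
ee_rot: [[-0.903, -0.43, 0.001], [-0.43, 0.903, -0.0], [-0.001, -0.001, -1.0]]
wrist_force: [0.4, 0.7, 2.9]
gripper_width: 0.002
```

```bash
python3 -m inch '[{"hand":1,"slide":[0,0,-0.1],"yaw":0},{"hand":1,"slide":[0,0,-0.2],"yaw":0},{"hand":1,"slide":[0,0,-0.3],"yaw":0},{"hand":1,"slide":[0,0,-0.4],"yaw":0}]'; python3 -m inch '[{"hand":1,"slide":[0,0,-0.1],"yaw":0},{"hand":1,"slide":[0,0,-0.15],"yaw":0}]'
```

```text
time_s: 2.98
tcp_pos: [0.4911, -0.273, 0.2124]
ee_rot: [[-0.903, -0.429, 0.0], [-0.429, 0.903, -0.0], [-0.0, -0.0, -1.0]]
wrist_force: [-1.2, -0.0, 3.7]
gripper_width: 0.002
time_s: 3.22
tcp_pos: [0.4911, -0.273, 0.2115]
ee_rot: [[-0.903, -0.43, 0.001], [-0.43, 0.903, -0.001], [-0.0, -0.001, -1.0]]
wrist_force: [-1.2, 3.2, 7.7]
gripper_width: 0.002
```

```bash
python3 -m inch '[{"hand":1,"slide":[0,0,0],"yaw":0}]';python3 -m inch '[{"hand":1,"slide":[0,0,-0.05],"yaw":0}]'
```

```text
time_s: 3.35
tcp_pos: [0.4911, -0.273, 0.2115]
ee_rot: [[-0.903, -0.43, 0.001], [-0.43, 0.903, -0.0], [-0.0, -0.001, -1.0]]
wrist_force: [-0.7, 2.0, 6.7]
gripper_width: 0.006
time_s: 3.48
tcp_pos: [0.4911, -0.273, 0.2112]
ee_rot: [[-0.903, -0.43, 0.001], [-0.43, 0.903, -0.001], [-0.0, -0.001, -1.0]]
wrist_force: [-1.3, 1.3, 8.0]
gripper_width: 0.004
```

Resistance climbs from about 41 mm (3.7 → 6.7 → 8.0 N within about 1 mm), so the pale blue one is the faulty pump and I'm stopping there. I'll press the other two first, which also confirms this.

```bash
python3 -m inch '[{"hand":1,"slide":[0,0,3.5],"yaw":0},{"hand":1,"slide":[0.3,19.3,3.5],"yaw":-0.3},{"hand":1,"slide":[0.3,19.3,3.5],"yaw":-0.5},{"hand":1,"slide":[0.3,19.3,3.5],"yaw":-0.5},{"hand":1,"slide":[0.3,19.3,3.5],"yaw":-0.5},{"hand":1,"slide":[0.3,19.3,3.5],"yaw":-0.5},{"hand":1,"slide":[0.3,19.3,3.5],"yaw":-0.5}]'
python3 - <<'E'
from h import *
import cv2
s=sense();print(s["tcp_pos"],s["wrist_force"])
a=cv2.resize(capture("wrist")[130:290,175:335],(640,640)[:2] if 0 else (560,560),interpolation=cv2.INTER_CUBIC)
cv2.imwrite("pics/k.png",a)
E
```

```text
time_s: 4.35
tcp_pos: [0.4936, -0.0804, 0.2447]
ee_rot: [[-0.998, 0.056, -0.001], [0.056, 0.998, -0.0], [0.001, -0.0, -1.0]]
wrist_force: [-0.2, -0.0, 0.9]
gripper_width: 0.004
[ 0.49363318 -0.08036306  0.24474658] [-0.22315075 -0.04012465  0.9470535 ]
```

View pics/k.png

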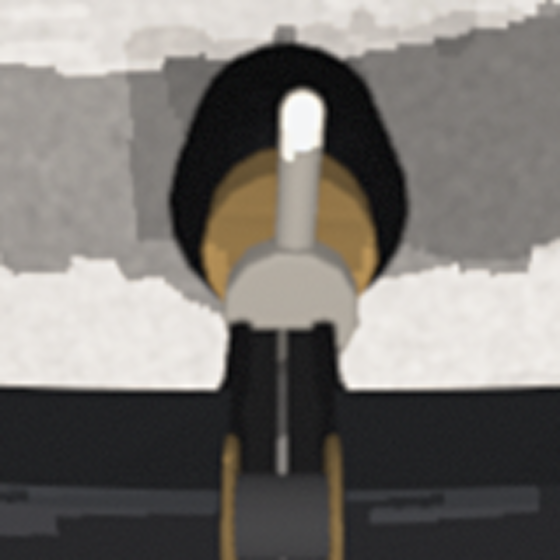

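The black head is centred at column 290 against finger column 283 in the crop, about 1.7 mm to +y. I'm correcting that and pressing.

```bash
python3 -m inch '[{"hand":1,"slide":[0.05,0.15,-1.0],"yaw":0},{"hand":1,"slide":[0.05,0.15,-2.0],"yaw":0},{"hand":1,"slide":[0.05,0.15,-2.4],"yaw":0},{"hand":1,"slide":[0.05,0.15,-2.6],"yaw":0},{"hand":1,"slide":[0.05,0.15,-2.8],"yaw":0},{"hand":1,"slide":[0.05,0.15,-3.0],"yaw":0},{"hand":1,"slide":[0.05,0.15,-3.1],"yaw":0}]';  python3 -m inch '[{"hand":1,"slide":[0,0,-0.1],"yaw":0},{"hand":1,"slide":[0,0,-0.2],"yaw":0}]';python3 -m inch '[{"hand":1,"slide":[0,0,-0.1],"yaw":0}]'
```

```text
time_s: 5.28
tcp_pos: [0.4944, -0.0785, 0.2146]
ee_rot: [[-0.998, 0.056, 0.0], [0.056, 0.998, -0.0], [-0.001, -0.0, -1.0]]
wrist_force: [-1.1, -0.7, 5.1]
gripper_width: 0.005
time_s: 5.52
tcp_pos: [0.4944, -0.0785, 0.2123]
ee_rot: [[-0.998, 0.056, 0.0], [0.056, 0.998, -0.0], [-0.0, -0.0, -1.0]]
wrist_force: [-1.2, -0.7, 4.6]
gripper_width: 0.007
time_s: 5.65
tcp_pos: [0.4944, -0.0785, 0.2112]
ee_rot: [[-0.998, 0.056, 0.0], [0.056, 0.998, -0.0], [-0.0, -0.0, -1.0]]
wrist_force: [-0.5, -1.2, 4.3]
gripper_width: 0.006
```

Force is level, so black looks sound (same height where blue read 8 N). Continuing towards home (tip 0.131, TCP 0.201).

```bash
python3 -m inch '[{"hand":1,"slide":[0,0,-0.1],"yaw":0},{"hand":1,"slide":[0,0,-0.2],"yaw":0}]';python3 -m inch '[{"hand":1,"slide":[0,0,-0.1],"yaw":0},{"hand":1,"slide":[0,0,-0.2],"yaw":0},{"hand":1,"slide":[0,0,-0.3],"yaw":0},{"hand":1,"slide":[0,0,-0.4],"yaw":0}]';python3 -m inch '[{"hand":1,"slide":[0,0,-0.1],"yaw":0},{"hand":1,"slide":[0,0,-0.2],"yaw":0},{"hand":1,"slide":[0,0,-0.3],"yaw":0}]'
```

```text
time_s: 5.9
tcp_pos: [0.4944, -0.0785, 0.2092]
ee_rot: [[-0.998, 0.056, -0.0], [0.056, 0.998, -0.0], [0.0, -0.0, -1.0]]
wrist_force: [-0.7, -0.6, 4.0]
gripper_width: 0.004
time_s: 6.4
tcp_pos: [0.4944, -0.0784, 0.2052]
ee_rot: [[-0.998, 0.056, -0.0], [0.056, 0.998, -0.0], [-0.0, -0.0, -1.0]]
wrist_force: [-1.6, -1.3, 4.8]
gripper_width: 0.006
time_s: 6.78
tcp_pos: [0.4944, -0.0784, 0.2022]
ee_rot: [[-0.998, 0.056, 0.0], [0.056, 0.998, -0.0], [-0.0, -0.0, -1.0]]
wrist_force: [-2.2, -1.5, 4.5]
gripper_width: 0.006
```

```bash
python3 -m inch '[{"hand":1,"slide":[0,0,-0.1],"yaw":0},{"hand":1,"slide":[0,0,-0.15],"yaw":0}]';python3 -m inch '[{"hand":1,"slide":[0,0,-0.1],"yaw":0},{"hand":1,"slide":[0,0,-0.1],"yaw":0}]'
```

```text
time_s: 7.02
tcp_pos: [0.4944, -0.0785, 0.2009]
ee_rot: [[-0.998, 0.056, 0.0], [0.056, 0.998, -0.0], [-0.0, -0.0, -1.0]]
wrist_force: [-1.4, -0.9, 6.3]
gripper_width: 0.004
time_s: 7.28
tcp_pos: [0.4945, -0.0785, 0.2001]
ee_rot: [[-0.998, 0.056, 0.0], [0.056, 0.998, -0.0], [-0.0, -0.0, -1.0]]
wrist_force: [-2.1, -1.2, 6.6]
gripper_width: 0.009
```

```bash
python3 -m inch '[{"hand":1,"slide":[0,0,-0.1],"yaw":0},{"hand":1,"slide":[0,0,-0.1],"yaw":0}]';python3 -m inch '[{"hand":1,"slide":[0,0,2],"yaw":0},{"hand":1,"slide":[0,0,4.6],"yaw":0},{"hand":1,"slide":[2.95,15.2,4.6],"yaw":-0.1},{"hand":1,"slide":[2.95,15.2,4.6],"yaw":-0.2},{"hand":1,"slide":[2.95,15.2,4.6],"yaw":-0.2},{"hand":1,"slide":[2.95,15.2,4.6],"yaw":-0.2},{"hand":1,"slide":[2.95,15.2,4.6],"yaw":-0.2}]'
python3 - <<'E'
from h import *
import cv2
s=sense();print(s["tcp_pos"],s["wrist_force"])
a=cv2.resize(capture("wrist")[130:290,175:335],(560,560),interpolation=cv2.INTER_CUBIC)
cv2.imwrite("pics/p.png",a)
E
```

```text
time_s: 7.52
tcp_pos: [0.4946, -0.0785, 0.1995]
ee_rot: [[-0.998, 0.056, 0.001], [0.056, 0.998, -0.0], [-0.001, -0.0, -1.0]]
wrist_force: [-2.5, -1.1, 8.1]
gripper_width: 0.008
time_s: 8.4
tcp_pos: [0.5235, 0.0734, 0.244]
ee_rot: [[-0.967, 0.254, -0.001], [0.254, 0.967, 0.0], [0.001, -0.0, -1.0]]
wrist_force: [0.2, 1.0, -0.1]
gripper_width: 0.005
[0.523497   0.07336962 0.24401258] [ 0.15274416  1.01897371 -0.14516441]
```

View pics/p.png

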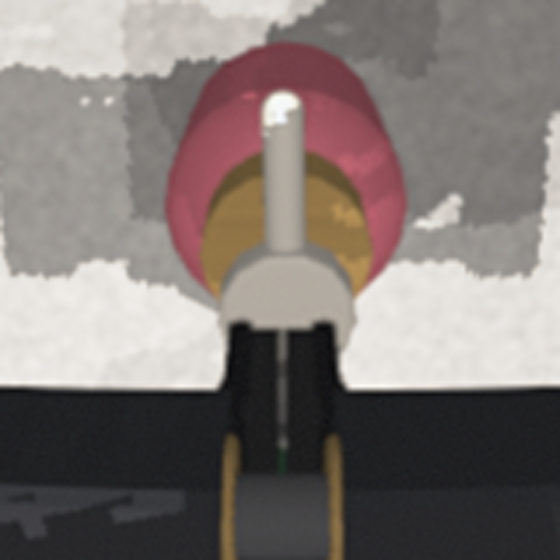

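The pink body and white head are centred at column 287 against finger column 283, about 1 mm off. Pressing.

```bash
python3 -m inch '[{"hand":1,"slide":[0.05,0.1,-1.0],"yaw":0},{"hand":1,"slide":[0.05,0.1,-1.9],"yaw":0},{"hand":1,"slide":[0.05,0.1,-2.3],"yaw":0},{"hand":1,"slide":[0.05,0.1,-2.5],"yaw":0},{"hand":1,"slide":[0.05,0.1,-2.7],"yaw":0},{"hand":1,"slide":[0.05,0.1,-2.9],"yaw":0},{"hand":1,"slide":[0.05,0.1,-3.0],"yaw":0}]';  python3 -m inch '[{"hand":1,"slide":[0,0,-0.1],"yaw":0},{"hand":1,"slide":[0,0,-0.2],"yaw":0}]';python3 -m inch '[{"hand":1,"slide":[0,0,-0.1],"yaw":0}]'
```

```text
time_s: 9.32
tcp_pos: [0.5244, 0.0745, 0.2149]
ee_rot: [[-0.967, 0.253, 0.0], [0.253, 0.967, -0.0], [-0.0, 0.0, -1.0]]
wrist_force: [-1.2, -1.0, 3.7]
gripper_width: 0.004
time_s: 9.57
tcp_pos: [0.5244, 0.0745, 0.2127]
ee_rot: [[-0.967, 0.253, 0.0], [0.253, 0.967, -0.0], [-0.0, -0.0, -1.0]]
wrist_force: [-2.0, -1.4, 4.7]
gripper_width: 0.004
time_s: 9.7
tcp_pos: [0.5244, 0.0746, 0.2117]
ee_rot: [[-0.967, 0.253, 0.0], [0.253, 0.967, -0.0], [-0.0, -0.0, -1.0]]
wrist_force: [-1.4, -1.6, 3.4]
gripper_width: 0.007
```

Level here too; continuing to home.

```bash
python3 -m inch '[{"hand":1,"slide":[0,0,-0.1],"yaw":0},{"hand":1,"slide":[0,0,-0.2],"yaw":0}]';python3 -m inch '[{"hand":1,"slide":[0,0,-0.1],"yaw":0},{"hand":1,"slide":[0,0,-0.2],"yaw":0},{"hand":1,"slide":[0,0,-0.3],"yaw":0},{"hand":1,"slide":[0,0,-0.4],"yaw":0}]';python3 -m inch '[{"hand":1,"slide":[0,0,-0.1],"yaw":0},{"hand":1,"slide":[0,0,-0.2],"yaw":0},{"hand":1,"slide":[0,0,-0.3],"yaw":0}]';python3 -m inch '[{"hand":1,"slide":[0,0,-0.1],"yaw":0},{"hand":1,"slide":[0,0,-0.2],"yaw":0}]'
```

```text
time_s: 9.95
tcp_pos: [0.5244, 0.0745, 0.2097]
ee_rot: [[-0.967, 0.253, -0.0], [0.253, 0.967, -0.0], [0.0, -0.0, -1.0]]
wrist_force: [-0.3, -1.0, 3.4]
gripper_width: 0.002
time_s: 10.45
tcp_pos: [0.5244, 0.0746, 0.2057]
ee_rot: [[-0.967, 0.253, -0.0], [0.253, 0.967, 0.0], [0.0, -0.0, -1.0]]
wrist_force: [-0.6, -1.1, 3.6]
gripper_width: 0.005
time_s: 10.82
tcp_pos: [0.5243, 0.0746, 0.2027]
ee_rot: [[-0.967, 0.253, -0.0], [0.253, 0.967, 0.0], [0.0, -0.0, -1.0]]
wrist_force: [-1.1, -1.3, 3.4]
gripper_width: 0.007
time_s: 11.08
tcp_pos: [0.5245, 0.0745, 0.2009]
ee_rot: [[-0.967, 0.253, 0.0], [0.253, 0.967, -0.0], [-0.0, -0.0, -1.0]]
wrist_force: [-0.8, -1.3, 5.2]
gripper_width: 0.009
```

```bash
python3 -m inch '[{"hand":1,"slide":[0,0,-0.1],"yaw":0},{"hand":1,"slide":[0,0,-0.17],"yaw":0},{"hand":1,"slide":[0,0,-0.17],"yaw":0}]';python3 -m inch '[{"hand":1,"slide":[0,0,2],"yaw":0},{"hand":1,"slide":[0,0,4.6],"yaw":0},{"hand":0.5,"slide":[-3.3,-34.8,4.6],"yaw":0.64},{"hand":0.1,"slide":[-3.3,-34.8,4.6],"yaw":0.64},{"hand":0,"slide":[-3.3,-34.8,4.6],"yaw":0.64},{"hand":0,"slide":[-3.3,-34.8,4.6],"yaw":0.64},{"hand":0,"slide":[-3.3,-34.8,4.6],"yaw":0.64},{"hand":0,"slide":[-3.3,-34.8,4.6],"yaw":0.64},{"hand":0,"slide":[-3.3,-34.8,4.6],"yaw":0.64},{"hand":0,"slide":[-3.3,-34.8,4.6],"yaw":0.64}]'
python3 - <<'E'
from h import *
import cv2
im=capture("wrist");s=sense();print(s["tcp_pos"],s["wrist_force"])
a=cv2.resize(im[120:320,130:380],(750,600),interpolation=cv2.INTER_CUBIC)
cv2.imwrite("pics/g.png",a)
# projections: fingertip centre, expected collar top centre
m=camera_model("wrist");T=np.linalg.inv(m["tool_from_camera"]);k=m["mtx"]
def pr(w):
    t=s["ee_rot"].T@(np.array(w)-s["tcp_pos"]);c=(T@np.r_[t,1])[:3];v=np.array([c[0],-c[1],-c[2]])
    r=np.arctan2(np.hypot(*v[:2]),v[2])*k[0,0];d=v[:2]/np.hypot(*v[:2])
    return (np.array([k[0,2],k[1,2]])+r*d-[130,120])*3
for w in([.4912,-.2735,.114],[.4912,-.2735,.147],[.4912-.0407,-.2735-.0167,.143],[.4912,-.2635,.114]):print(w,pr(w))
E
```

```text
time_s: 11.45
tcp_pos: [0.5246, 0.0746, 0.1998]
ee_rot: [[-0.967, 0.253, 0.001], [0.253, 0.967, -0.0], [-0.001, 0.0, -1.0]]
wrist_force: [-2.1, -1.5, 7.2]
gripper_width: 0.003
time_s: 12.7
tcp_pos: [0.4913, -0.2733, 0.2442]
ee_rot: [[-0.928, -0.374, -0.0], [-0.374, 0.928, 0.001], [0.0, 0.001, -1.0]]
wrist_force: [0.6, -0.6, -0.6]
gripper_width: 0.835
[ 0.49150554 -0.27269274  0.24449704] [0.42401402 1.04302506 0.58051597]
[0.4912, -0.2735, 0.114] [376.7327648  245.44458223]
[0.4912, -0.2735, 0.147] [376.94152384 295.43123658]
[0.4505, -0.2902, 0.143] [375.86330954 104.74570656]
[0.4912, -0.2635, 0.114] [411.35904283 258.49858955]
```

View pics/g.png

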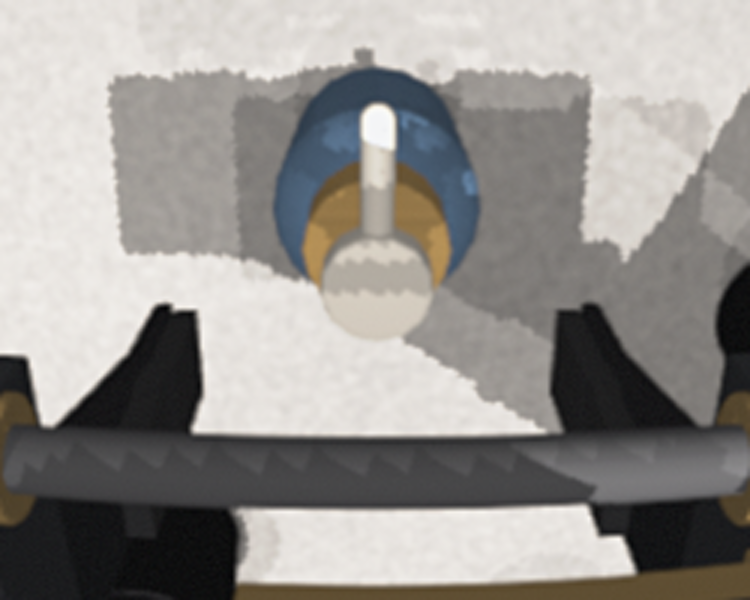

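Centring is good: head at (378,290) against (377,295) expected, with the spout along tool x. Descending until the tips sit at about 92 mm (above the shoulder) and gripping the collar.

```bash
python3 -m inch '[{"hand":0,"slide":[0,0.0,-2.5],"yaw":0},{"hand":0,"slide":[0,0,-5],"yaw":0},{"hand":0,"slide":[0,0,-7],"yaw":0},{"hand":0,"slide":[0,0,-8.1],"yaw":0},{"hand":0,"slide":[0,0,-8.1],"yaw":0},{"hand":0,"slide":[0,0,-8.1],"yaw":0}]'; python3 -m inch '[{"hand":0.4,"slide":[0,0,0],"yaw":0},{"hand":0.5,"slide":[0,0,0],"yaw":0},{"hand":0.7,"slide":[0,0,0],"yaw":0},{"hand":1,"slide":[0,0,0],"yaw":0},{"hand":1,"slide":[0,0,0],"yaw":0},{"hand":1,"slide":[0,0,0],"yaw":0}]'
```

```text
time_s: 13.5
tcp_pos: [0.4921, -0.2732, 0.1649]
ee_rot: [[-0.927, -0.375, 0.002], [-0.375, 0.927, -0.001], [-0.001, -0.001, -1.0]]
wrist_force: [0.1, -0.5, 0.1]
gripper_width: 1.0
time_s: 14.25
tcp_pos: [0.4913, -0.2733, 0.164]
ee_rot: [[-0.927, -0.374, -0.0], [-0.374, 0.927, 0.0], [0.0, 0.0, -1.0]]
wrist_force: [-0.0, 0.8, 0.1]
gripper_width: 0.451
```

```bash
python3 -m inch '[{"hand":1,"slide":[0,0,1],"yaw":0},{"hand":1,"slide":[0,0,3],"yaw":0},{"hand":1,"slide":[0,0,5.5],"yaw":0},{"hand":1,"slide":[0,0,8.5],"yaw":0},{"hand":1,"slide":[0,0,11.5],"yaw":0},{"hand":1,"slide":[0,0,14.5],"yaw":0},{"hand":1,"slide":[0,0,17.5],"yaw":0},{"hand":1,"slide":[0,0,19.5],"yaw":0},{"hand":1,"slide":[0,0,20],"yaw":0},{"hand":1,"slide":[0,0,20],"yaw":0}]'
```

```text
time_s: 15.5
tcp_pos: [0.4909, -0.2731, 0.3632]
ee_rot: [[-0.927, -0.374, -0.001], [-0.374, 0.927, 0.001], [0.001, 0.002, -1.0]]
wrist_force: [-0.1, 0.1, -5.6]
gripper_width: 0.453
```

```bash
python3 -m inch '[{"hand":1,"slide":[0.1,1,0],"yaw":0},{"hand":1,"slide":[0.3,3,0],"yaw":0},{"hand":1,"slide":[0.6,6.5,0],"yaw":0},{"hand":1,"slide":[1.0,10.5,0],"yaw":0},{"hand":1,"slide":[1.4,14.5,0],"yaw":0},{"hand":1,"slide":[1.8,18.5,0],"yaw":0},{"hand":1,"slide":[2.1,22.5,0],"yaw":0},{"hand":1,"slide":[2.5,26.5,0],"yaw":0},{"hand":1,"slide":[2.7,28.5,0],"yaw":0},{"hand":1,"slide":[2.75,29,0],"yaw":0}]'; python3 -m inch '[{"hand":1,"slide":[0.1,1,0],"yaw":0},{"hand":1,"slide":[0.3,4,0],"yaw":0},{"hand":1,"slide":[0.7,8,0],"yaw":0},{"hand":1,"slide":[1.1,12,0],"yaw":0},{"hand":1,"slide":[1.5,16,0],"yaw":0},{"hand":1,"slide":[1.9,20,0],"yaw":0},{"hand":1,"slide":[2.1,22.3,0],"yaw":0},{"hand":1,"slide":[2.2,23.3,0],"yaw":0},{"hand":1,"slide":[2.2,23.3,0],"yaw":0},{"hand":1,"slide":[2.2,23.3,0],"yaw":0}]'
python3 - <<'E'
from h import *
import cv2
a=capture("scene")[90:240,210:360];b=capture("side")[120:320,150:350]
cv2.imwrite("pics/t.png",np.hstack([cv2.resize(a,(390,390),interpolation=2),cv2.resize(b,(390,390),interpolation=2)]))
E
```

```text
time_s: 16.75
tcp_pos: [0.5186, 0.0177, 0.3634]
ee_rot: [[-0.927, -0.376, -0.001], [-0.376, 0.927, -0.0], [0.002, 0.0, -1.0]]
wrist_force: [0.2, 0.1, -4.3]
gripper_width: 0.457
time_s: 18.0
tcp_pos: [0.5408, 0.2484, 0.3642]
ee_rot: [[-0.928, -0.373, -0.0], [-0.373, 0.928, -0.0], [0.0, -0.0, -1.0]]
wrist_force: [-0.2, 0.5, -4.7]
gripper_width: 0.449
```

View pics/t.png

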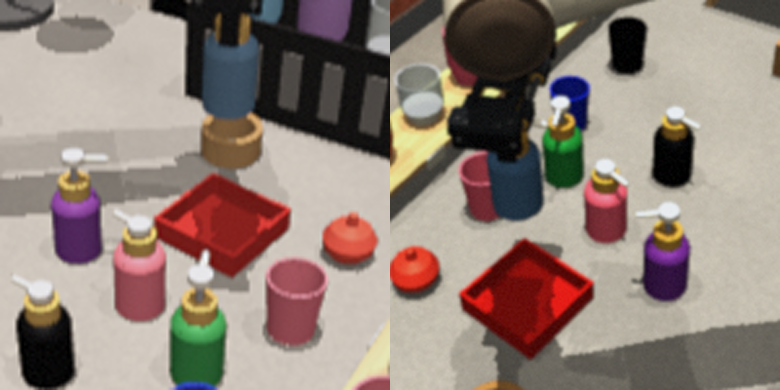

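The dispenser hangs upright over the tray and black/pink heads are visibly down. Lowering.

```bash
python3 -m inch '[{"hand":1,"slide":[0,0,-1],"yaw":0},{"hand":1,"slide":[0,0,-3.5],"yaw":0},{"hand":1,"slide":[0,0,-6.5],"yaw":0},{"hand":1,"slide":[0,0,-9.5],"yaw":0},{"hand":1,"slide":[0,0,-12.5],"yaw":0},{"hand":1,"slide":[0,0,-15],"yaw":0},{"hand":1,"slide":[0,0,-17],"yaw":0},{"hand":1,"slide":[0,0,-18.2],"yaw":0},{"hand":1,"slide":[0,0,-18.8],"yaw":0},{"hand":1,"slide":[0,0,-18.9],"yaw":0}]';python3 -m inch '[{"hand":1,"slide":[0,0,-0.1],"yaw":0},{"hand":1,"slide":[0,0,-0.2],"yaw":0},{"hand":1,"slide":[0,0,-0.3],"yaw":0},{"hand":1,"slide":[0,0,-0.4],"yaw":0}]';python3 -m inch '[{"hand":1,"slide":[0,0,-0.1],"yaw":0},{"hand":1,"slide":[0,0,-0.1],"yaw":0}]'
```

```text
time_s: 19.35
tcp_pos: [0.541, 0.2496, 0.1752]
ee_rot: [[-0.927, -0.374, 0.0], [-0.374, 0.927, 0.0], [-0.0, -0.0, -1.0]]
wrist_force: [-0.9, -0.1, -4.9]
gripper_width: 0.456
time_s: 19.85
tcp_pos: [0.5409, 0.2496, 0.1711]
ee_rot: [[-0.927, -0.374, 0.0], [-0.374, 0.927, 0.0], [-0.0, 0.0, -1.0]]
wrist_force: [-0.6, 0.2, -4.0]
gripper_width: 0.453
time_s: 20.1
tcp_pos: [0.5408, 0.2495, 0.1699]
ee_rot: [[-0.927, -0.374, -0.0], [-0.374, 0.927, -0.0], [0.0, -0.0, -1.0]]
wrist_force: [-0.6, -0.6, -4.4]
gripper_width: 0.452
```

```bash
python3 -m inch '[{"hand":1,"slide":[0,0,-0.05],"yaw":0},{"hand":1,"slide":[0,0,-0.1],"yaw":0}]';python3 -m inch '[{"hand":1,"slide":[0,0,-0.05],"yaw":0},{"hand":1,"slide":[0,0,-0.05],"yaw":0}]'
```

```text
time_s: 20.35
tcp_pos: [0.5409, 0.2496, 0.1691]
ee_rot: [[-0.927, -0.374, 0.0], [-0.374, 0.927, 0.0], [-0.0, 0.0, -1.0]]
wrist_force: [-1.0, 0.7, -1.2]
gripper_width: 0.453
time_s: 20.6
tcp_pos: [0.541, 0.2496, 0.1691]
ee_rot: [[-0.927, -0.375, 0.001], [-0.375, 0.927, 0.0], [-0.001, -0.0, -1.0]]
wrist_force: [-0.9, 0.2, -1.3]
gripper_width: 0.451
```

Touched down at the expected height. Releasing and lifting clear.

```bash
python3 -m inch '[{"hand":0.5,"slide":[0,0,0],"yaw":0},{"hand":0.4,"slide":[0,0,0],"yaw":0},{"hand":0.2,"slide":[0,0,0],"yaw":0},{"hand":0,"slide":[0,0,0],"yaw":0},{"hand":0,"slide":[0,0,0],"yaw":0},{"hand":0,"slide":[0,0,0],"yaw":0}]'; python3 -m inch '[{"hand":0,"slide":[0,0,1],"yaw":0},{"hand":0,"slide":[0,0,4],"yaw":0},{"hand":0,"slide":[0,0,8],"yaw":0},{"hand":0,"slide":[0,0,13],"yaw":0},{"hand":0,"slide":[0,0,18],"yaw":0},{"hand":0,"slide":[0,0,20],"yaw":0},{"hand":0,"slide":[0,0,20],"yaw":0},{"hand":0,"slide":[0,0,20],"yaw":0}]'
python3 - <<'E'
from h import *
import cv2
a=capture("scene")[90:290,160:360];b=capture("side")[120:320,170:370]
cv2.imwrite("pics/f.png",np.hstack([cv2.resize(a,(400,400),interpolation=2),cv2.resize(b,(400,400),interpolation=2)]))
E
```

```text
time_s: 21.35
tcp_pos: [0.5409, 0.2496, 0.1685]
ee_rot: [[-0.927, -0.374, 0.0], [-0.374, 0.927, -0.0], [-0.0, -0.0, -1.0]]
wrist_force: [-1.0, -0.1, 0.2]
gripper_width: 0.953
time_s: 22.35
tcp_pos: [0.5403, 0.2493, 0.3673]
ee_rot: [[-0.927, -0.374, -0.002], [-0.374, 0.927, -0.001], [0.002, -0.0, -1.0]]
wrist_force: [-0.6, 0.6, -1.5]
gripper_width: 1.002
```

View pics/f.png

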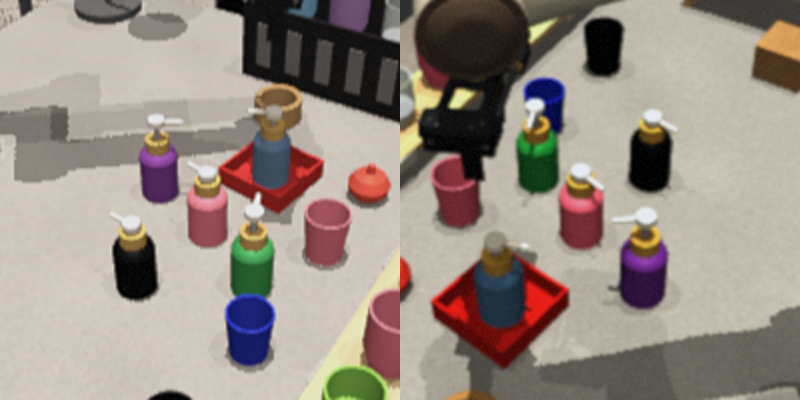

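The blue dispenser stands upright in the tray (scene crop (271,150)). The black and pink ones are in place with their heads down, and the bystanders are untouched. Handing in.

```bash
python3 -c "from station import finish_job;print(finish_job())"
```

```text
the job is handed in; nothing more can be done
None
```

The job is done and handed in at about 22 s of the 70 s allowed. No verdict was reported.

- **Black and pink (sound):** Both pumps slid evenly at about 3–5 N down to the end stop. I pressed them about 1 mm past home, reaching 8.1 N (black) and 7.2 N (pink). Both dispensers were left standing where they were.
- **Pale blue (faulty):** Its resistance climbed just past 41 mm, from 3.7 to 8.0 N, so I stopped there, well under 18 N. After pressing the other two, I lifted it by the collar and lowered it into the red tray at the expected floor height.

The last pictures show blue upright inside the tray, the black and pink heads down, and the bystanders in view where they were. The arm was about 20 cm clear. No check failed. I read the home positions from height and force rather than measuring them again in the final pictures.

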